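Show the teal craft punch to the class camera

ROBOT

A 7-joint arm with a two-finger parallel gripper is mounted at the origin on the work surface. World frame = base frame: x ahead of the robot, y to its left, z up, the work surface at z = 0. Lengths are in m, angles in degrees, forces in N, time in s.
With the tool pointing down it reaches from about 0.425 to 0.875 m from the base axis. Payload 8.4 kg.
Tool frame: the origin (TCP) lies midway between the tips of the shut fingers; the grasp point (between the pads) lies 19 mm behind it; z points along the fingers, y is the line along which they close (so a half turn about z gives the same grasp; the last joint's range is limited). The gripper opens to 87 mm and grips with 3 to 60 N. Pads are 19 mm wide; open, the fingers measure 117 mm over their backs; the gripper's body (75 mm by 190 mm) begins 51 mm behind the grasp point.
Start: joints at [58.717, 19.091, 2.286, 83.961, -0.768, 76.965, -3.352], TCP at [0.281, -0.586, 0.223] pointing down, gripper open.
Joint ranges: [-147.57, 147.57], [-21.85, 119.76], [-74.77, 79.35], [14.55, 137.4], [-85.83, 265.84], [4.83, 119.75], [-152.11, 152.11]. Speed limits (degrees/s): [127.2, 127.2, 159.86, 159.86, 180, 180, 180].

INTERFACE

Orientations are given as a 3x3 rotation matrix whose columns are the frame's x, y, z axes.
In Python, from cell import observe, camera, hand_in gives the robot as it stands.
- The arm moves only by the tool servo_tool, never from a script. Its argument "rows" is a list of rows, each a list of 3 entries, a list of its own where there are three numbers: the turn, a rotation vector about the world's x, y, z in units of 180 degrees (1.0 is 180 degrees), then the shift along the world's x, y, z in units of 1 m (1.0 is 1 m), then the opening, from -1 (shut) to 1 (fully open). A call has 1 to 12 rows; each row is the pose to reach, as a shift and turn from the pose commanded when the call began, turning the shorter way round; what a row does not reach only later rows make up. A row lasts 1/10 s, in which the tool goes at most 50 mm and 8.59 degrees, less where a joint would pass 70% of its speed; a pose out of reach is approached as far as the arm can. A call with a number of a shift or a turn outside -1 to 1 is refused whole. A call with a gripper value outside its range is refused whole. The fingers move at their own pace and stop on an object; the grip force is fixed at half the most. Time passes only in rows, so rows that repeat a pose let the fingers close. It gives the time, the measured TCP pose, the force, the opening and the grip force at its end, in the units of the state.
- observe(): the state, without advancing time (a new reading comes with each control period).
- camera(name): name is "scene" or "top"; returns a dict with "image" (420x560x3 uint8, red, green, blue), "depth" (420x560 float32, m along the optical axis (not along the pixel's ray), 0 where there is no reading), "camera_matrix" (3x3 intrinsics, pixels), "T" (4x4, takes a point from camera to world coordinates). Camera axes: x right, y down, z forward; pixel columns grow to the right and rows downward; lengths in m; the calibration is good to about 2 mm. A picture is of the moment at which its call begins.
- hand_in(): hands the job in; it is judged then, once.
The state is a dict: "clock": time; "q": joint angles; "joint_vel": joint speeds; "joint_torque": joint torques, N m; "position": TCP position; "tcp_rot": TCP orientation; "ft_force": force on the tool from outside, world axes, zero at the start; "moment": the same for the moment, N m; "width": opening from 0.0 (shut) to 1.0 (fully open); "gripper_force": force on a finger pad.
Only numpy, scipy, OpenCV 4.12 (cv2) and the standard library are available. Lean on these libraries where they do the work, as an engineer would, in place of code of your own. Each camera call takes 0.05 s, during which the arm holds its last target. There are 200 camera calls.

TASK

Fold both flaps of the open carton right back, well past upright, then take out the teal craft punch and show it to the class camera: hold it upright in the air straight in front of the lens, with its white emblem facing the lens squarely, centred at lens height and 100 mm away from it. Leave the purple punch and the other things on the table where they are, do not touch the camera or its stand, and finish while still holding the punch there.

Things in the scene. Friction and masses are not known exactly. Their poses are not given: they have to be found in the camera images.
- carton: Open cardboard carton, stuck to the table: 224 mm long (its x), 164 mm wide (its y), 62 mm high, walls and floor 4 mm thick. Origin: centre of its underside; z up. Two flaps are hinged along its long rims (at y = +80 and -80 mm, 62 mm up). It holds the two punches, side by side along its x.
- flap_left (a joint): Flap on the carton's +y rim, cardboard, 218 mm long, 60 mm from hinge to free edge, 3 mm thick. Angle in rad: 0 lies flat inwards over the carton, 1.57 upright, up to 3.0 folded right back outwards. It starts ajar, 0.7 to 1.1 rad, so there is a gap of about 65 mm or more between the two free edges. The hinge has light friction (about 1 N pushes it over, 15 mm above the rim) and stays where left.
- flap_right (a joint): The same flap on the carton's -y rim, swinging outwards to -y; same angles and start.
- punch_teal: Teal craft punch to be shown: block 60 mm long (its x), 36 mm wide (its y, flat sides to grip), 42 mm high plus a 30 mm round button, 52 mm in all; narrow dark slot 14 to 19 mm up. 0.08 to 0.17 kg. Origin: centre of its underside; z up; +x towards its front, the emblem end. Stands on the carton's floor at either end, turned up to 0.6 rad from the carton's x.
- emblem (a point): Centre of the white emblem disc (21 mm across) on the teal punch's front face: 30 mm along +x from its origin and 30.5 mm up. Axes as the punch. Seen from above, a white strip across the top marks this end; at the start it points roughly away from the robot.
- punch_back (a point): Centre of the teal punch's back face, opposite the emblem: 30 mm along -x, 30.5 mm up.
- punch_purple: Purple craft punch, same shape and size, the other one in the carton. Leave it there. Origin: centre of its underside.
- cam_stand: Stand of the class camera, fixed: black disc foot 116 mm across with a 20 mm steel mast and a white camera head (44 x 76 x 46 mm) on top, the head's height differs from day to day. Origin: centre of the foot's underside, z up, -x is the way the camera looks.
- lens (a point): Centre of the camera's lens glass, 190 to 250 mm above the table, 60 mm in front of the mast's axis. Its axes are the stand's: it looks level along -x, z is up. The emblem belongs 100 mm along -x from here.
- glue: Glue stick standing upright, white and purple with red cap, 26 mm across, 88 mm high. Leave alone. Origin: centre of its underside.
- marker: White marker with orange cap lying, 135 mm long, 16 mm thick. Leave alone. Origin: middle of its underside.
- crayon: Black pencil with yellow cap lying, 100 mm long, 12 mm thick. Leave alone. Origin: middle of its underside.
- saucer: Brown glass saucer, 124 mm across, 18 mm high. Leave alone. Origin: centre of its underside.
- tape: Roll of tan tape lying flat, 72 mm across, 18 mm high. Leave alone. Origin: centre of its underside.
- scissors: Scissors lying flat, about 160 mm long, 10 mm thick. Leave alone. Origin: near the pivot, underside.
Mind the look-alikes: they are no part of the job. Leave any brown, green or orange look-alike of the cam_stand alone.

How it is judged:
By the outcome, as a careful person would: the job done as asked, in the order asked, and still so for the second after the job is handed in, while the arm keeps its last pose, push and grip.
It also fails if it takes over 58 s, if anything falls off the work surface, if the arm or the gripper's body presses on something with over 40 N, if the wrist force passes 120 N, or if a joint passes its speed limit or range.

## Working session

There is one attempt and no reset: what is moved stays moved. The work goes in short steps, Python scripts to look and compute and a tool call to move; the robot and the scene stay as the last step left them, time stands still between calls to the robot, and variables do not carry over. Pictures are saved under pics/ and viewed, at most 10 in all, crops included, and the job is handed in when it is done.

Besides the shell and the picture viewer there is one more tool, called as a command line: name --argument value ..., lists and objects as JSON in quotes. servo_tool: Moves the arm, as the interface text tells. Shifts and turns lie within -1 to 1; 1 stands for 1 m of shift or 180 degrees of turn. Its arguments: {"type":"object","properties":{"rows":{"type":"array","items":{"type":"array"}}},"required":["rows"]}

```bash
mkdir -p pics; ls
cat > h.py <<'E'
import numpy as np, cv2
from cell import observe, camera, hand_in
def snap(n,f,keep=True):
    c=camera(n); cv2.imwrite(f'pics/{f}.png',c['image'][:,:,::-1]); np.savez(f'pics/{f}.npz',**c); return c
def ld(f): return dict(np.load(f'pics/{f}.npz'))
def xyz(c):
    K=c['camera_matrix'];d=c['depth'];v,u=np.mgrid[:d.shape[0],:d.shape[1]]
    P=np.stack([(u-K[0,2])/K[0,0]*d,(v-K[1,2])/K[1,1]*d,d],-1)
    return P@c['T'][:3,:3].T+c['T'][:3,3]
E
python3 - <<'E'
from h import *
np.set_printoptions(precision=4,suppress=True)
a=snap('scene','s1');b=snap('top','t1')
for c in(a,b):print(c['T'],c['camera_matrix'][0])
print(observe())
E
```

```text
pics
[[-0.3579  0.7598 -0.5428  1.387 ]
 [ 0.9336  0.2805 -0.2228  0.3241]
 [-0.017  -0.5865 -0.8097  1.3523]
 [ 0.      0.      0.      1.    ]] [494.3153   0.     284.4316]
[[-0.0142 -0.9987  0.0484  0.4878]
 [-0.9999  0.0146  0.0076 -0.0432]
 [-0.0083 -0.0483 -0.9988  1.8556]
 [ 0.      0.      0.      1.    ]] [533.5695   0.     277.3347]
{'clock': 0.1, 'q': array([58.7152, 19.127 ,  2.286 , 84.0048, -0.7676, 76.9644, -3.3507]), 'joint_vel': array([ 0.0408, -0.0931, -0.0716, -0.0722,  0.0105,  0.0553, -0.0162]), 'joint_torque': array([  0.006 , -65.7812,   1.341 , -40.4708,  -0.0596,   0.0409,
         0.    ]), 'position': array([ 0.2807, -0.5858,  0.2218]), 'tcp_rot': array([[ 0.9018,  0.4321, -0.0007],
       [ 0.4321, -0.9018,  0.0012],
       [-0.0001, -0.0014, -1.    ]]), 'ft_force': array([-0.1739, -0.3789, -0.1074]), 'moment': array([-0.0606,  0.0442, -0.0198]), 'gripper_force': 0.0, 'width': 1.0046356812175776}
```

View pics/s1.png

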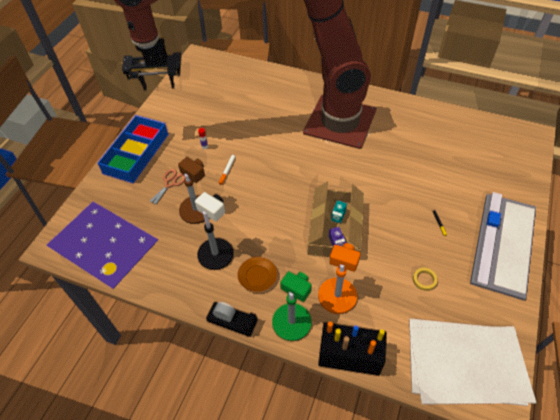

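View pics/t1.png

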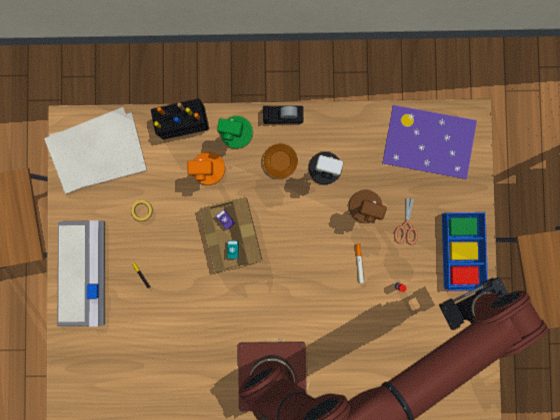

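The scene picture shows the carton at (338,220), with the teal punch at (340,210) and the purple at (337,236). Stands: black/white (213,228), brown (195,195), green (293,305), orange (340,280). In the top picture the carton is at (230,236), teal (232,250), purple (224,219), and the black/white stand at (325,167). By the description I choose the teal punch and the black-footed stand with the white head.

Run:
```python
from h import *
a=ld('s1');b=ld('t1')
def cr(c,u,v,w,h,k=5): return cv2.resize(c['image'][v:v+h,u:u+w,::-1],None,fx=k,fy=k,interpolation=cv2.INTER_CUBIC)
top=np.hstack([cr(b,190,190,80,60),cr(a,298,172,80,60)])  # 400x300 each
top2=np.hstack([cr(b,190,230,80,60),cr(a,178,182,80,60)])
top2[:,:400]=cr(b,290,140,80,60)
cv2.imwrite('pics/c1.png',np.vstack([top,top2]))
X=xyz(b);np.set_printoptions(precision=3,suppress=True,linewidth=200)
print('head',[(u,v,X[v,u]) for u,v in[(328,165),(335,165),(320,163)]])
# stand head pts
for c,n in((b,'t'),(a,'s')):
    X=xyz(c);im=c['image'].astype(int)
    m=(im.min(-1)>150)&(im.max(-1)-im.min(-1)<40)&(X[...,2]>.12)&(X[...,2]<.35)
    k,l,s,ce=cv2.connectedComponentsWithStats(m.astype('uint8'))
    for i in range(1,k):
        if s[i,4]>30:
            P=X[l==i];print(n,s[i],ce[i],P.min(0),P.max(0)); 
    m=(im[...,1]>im[...,0]+35)&(im[...,2]>im[...,0]+25)
    k,l,s,ce=cv2.connectedComponentsWithStats(m.astype('uint8'))
    for i in range(1,k):
        if s[i,4]>20:
            P=X[l==i];print(n,'teal',s[i],ce[i],np.median(P,0),P.min(0),P.max(0))
```

```text
head [(328, 165, array([ 0.692, -0.185,  0.259])), (335, 165, array([ 0.693, -0.207,  0.25 ])), (320, 163, array([ 0.699, -0.162,  0.254]))]
t [317 155  26  19 327] [329.575 164.3  ] [ 0.667 -0.228  0.246] [ 0.724 -0.152  0.266]
t teal [218 117  34  31 679] [235.305 130.957] [0.823 0.104 0.16 ] [ 0.488 -0.043  0.   ] [0.899 0.159 1.856]
t teal [ 446  213   41   77 1134] [462.39 241.32] [ 0.478 -0.656  0.035] [ 0.294 -0.727 -0.009] [ 0.549 -0.043  1.856]
t teal [227 240  11  19 167] [232.132 250.174] [0.435 0.125 0.048] [ 0.406 -0.043 -0.004] [0.488 0.147 1.856]
t teal [ 87 285  11  14 137] [ 91.657 291.08 ] [0.304 0.6   0.05 ] [ 0.28  -0.043  0.039] [0.488 0.62  1.856]
s [195 193  28  21 326] [208.718 202.862] [ 0.67  -0.229  0.249] [ 0.722 -0.148  0.264]
s teal [124 117  43  39 350] [146.289 131.614] [ 0.335 -0.652  0.042] [ 0.288 -0.728  0.007] [1.387 0.324 1.352]
s teal [ 99 146  42  36 539] [120.696 163.469] [ 0.511 -0.658  0.039] [ 0.436 -0.726  0.011] [1.387 0.324 1.352]
s teal [331 201  16  22 183] [338.94 210.65] [0.445 0.13  0.047] [0.403 0.11  0.007] [1.387 0.324 1.352]
s teal [488 212  12  14 143] [493.685 218.552] [0.308 0.602 0.051] [0.277 0.324 0.033] [1.387 0.619 1.352]
s teal [282 273  28  23 382] [296.154 283.183] [0.825 0.121 0.214] [0.79  0.083 0.199] [1.387 0.324 1.352]
s teal [273 305  37  35 562] [288.206 325.649] [0.863 0.107 0.015] [0.804 0.061 0.007] [0.901 0.168 0.024]
s teal [296 305  13  12  82] [300.512 311.11 ] [0.808 0.126 0.015] [0.792 0.109 0.009] [0.825 0.153 0.023]
s teal [353 327   5   9  32] [354.906 330.562] [0.865 0.296 0.144] [0.857 0.291 0.116] [0.867 0.3   0.159]
```

View pics/c1.png

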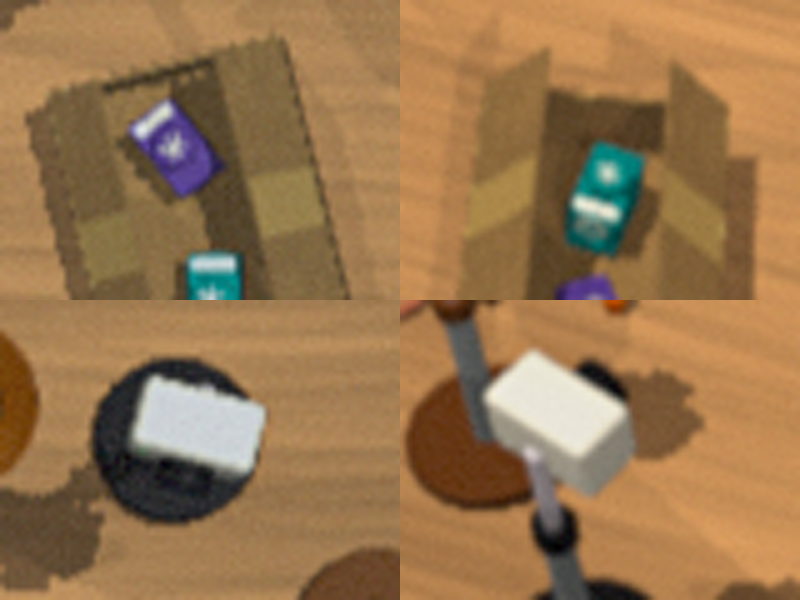

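The crop shows the teal punch with its white strip at the end away from the robot (scene crop (597,208)). It stands clear between the flaps. The white head is on the black foot, with its dark lens towards the robot (top crop (185,475), scene crop (605,375)). The choice is confirmed, so I'll fit poses next.

```bash
cat > fit.py <<'E'
from h import *
from scipy.optimize import least_squares
np.set_printoptions(precision=4,suppress=True,linewidth=200)
def ray(c,u,v,z):
    K=c['camera_matrix'];d=c['T'][:3,:3]@np.array([(u-K[0,2])/K[0,0],(v-K[1,2])/K[1,1],1]);o=c['T'][:3,3]
    return o+d*(z-o[2])/d[2]
def proj(c,P):
    P=np.atleast_2d(P);q=(P-c['T'][:3,3])@c['T'][:3,:3];p=q@c['camera_matrix'].T;return p[:,:2]/p[:,2:]
E
python3 - <<'E'
from fit import *
a=ld('s1');b=ld('t1')
X=xyz(b);Xs=xyz(a)
# head
for c,XX,(u0,v0,u1,v1) in((b,X,(314,150,346,180)),(a,Xs,(190,188,228,222))):
    im=c['image'].astype(int);m=np.zeros(im.shape[:2],bool);m[v0:v1,u0:u1]=1
    m&=(XX[...,2]>.235)&(XX[...,2]<.3)&(im.min(-1)>140)
    if c is a: m&=(im.min(-1)>165)
    P=XX[m];zt=np.median(P[:,2]);vu=np.argwhere(m)
    pts=np.array([ray(c,u,v,zt)[:2] for v,u in vu],np.float32)
    r=cv2.minAreaRect(pts);print('head zt',zt,P[:,2].std(),r,pts.mean(0))
# foot
for c,XX,(u0,v0,u1,v1) in((b,X,(305,148,350,190)),(a,Xs,(190,232,240,275))):
    im=c['image'].astype(int);m=np.zeros(im.shape[:2],bool);m[v0:v1,u0:u1]=1
    m&=(im.max(-1)<75)
    vu=np.argwhere(m);pts=np.array([ray(c,u,v,.008)[:2] for v,u in vu],np.float32)
    h=cv2.convexHull(pts)[:,0]
    f=least_squares(lambda p:np.hypot(*(h-p[:2]).T)-.058,pts.mean(0),loss='soft_l1',f_scale=.002)
    print('foot',f.x,np.abs(f.fun).mean(),cv2.minEnclosingCircle(pts))
# carton
for n,c,XX in(('t',b,X),('s',a,Xs)):
    im=c['image'].astype(int)
    m=(XX[...,0]>.36)&(XX[...,0]<.66)&(XX[...,1]>0)&(XX[...,1]<.28)&(XX[...,2]>.02)&(XX[...,2]<.17)
    P=XX[m]; C=im[m]
    np.save(f'pics/P{n}.npy',P)
    br=(C[:,0]>C[:,2]+15)
    q=P[br&(P[:,2]>.06)];print(n,len(q),q.min(0),q.max(0),cv2.minAreaRect(q[:,:2].astype(np.float32)))
# teal
for n,c,(u0,v0,u1,v1) in(('t',b,(222,235,245,262)),('s',a,(325,195,352,226))):
    im=c['image'].astype(int);m=np.zeros(im.shape[:2],bool);m[v0:v1,u0:u1]=1
    t=(im[...,1]>im[...,0]+20)&(im[...,2]>im[...,0]+15)&m
    w=(im.min(-1)>130)&m
    t|=w
    vu=np.argwhere(t);pts=np.array([ray(c,u,v,.046)[:2] for v,u in vu],np.float32)
    print(n,'teal',cv2.minAreaRect(pts),pts.mean(0),'white',np.mean([ray(c,u,v,.046)[:2] for v,u in np.argwhere(w)],0), vu.min(0),vu.max(0))
cv2.imwrite('pics/c2.png',np.hstack([cv2.resize(b['image'][190:280,190:270,::-1],(520,585),interpolation=2),]))
E
```

```text
head zt 0.25587811685869755 0.003850697096016087 ((0.6949709057807922, -0.19030597805976868), (0.07368084043264389, 0.04260142520070076), 75.01025390625) [ 0.6945 -0.19  ]
head zt 0.2571210647151152 0.002903077067411478 ((0.7017510533332825, -0.19006559252738953), (0.07142353802919388, 0.054728537797927856), 72.46395874023438) [ 0.6959 -0.1874]
foot [ 0.7147 -0.1961] 0.0017312571328193162 ((0.7149831652641296, -0.19395624101161957), 0.057572141289711)
foot [ 0.7118 -0.194 ] 0.0043142552919744675 ((0.7006469368934631, -0.2025485634803772), 0.07294300198554993)
t 1672 [0.3659 0.0275 0.06  ] [0.6166 0.2341 0.1161] ((0.4895029067993164, 0.13104026019573212), (0.22347228229045868, 0.16386842727661133), 13.329833984375)
s 1581 [0.3624 0.0298 0.0601] [0.6137 0.2363 0.1153] ((0.4847387671470642, 0.1326000690460205), (0.2307334542274475, 0.16373342275619507), 13.526042938232422)
t teal ((0.4384850859642029, 0.12424936890602112), (0.037288885563611984, 0.06082462891936302), 89.39007568359375) [0.4377 0.1254] white [0.4553 0.1255] [240 227] [258 238]
s teal ((0.4474619925022125, 0.12840533256530762), (0.03991878777742386, 0.08510902523994446), 88.20543670654297) [0.4473 0.1288] white [0.4516 0.126 ] [200 331] [222 346]
```

View pics/c2.png

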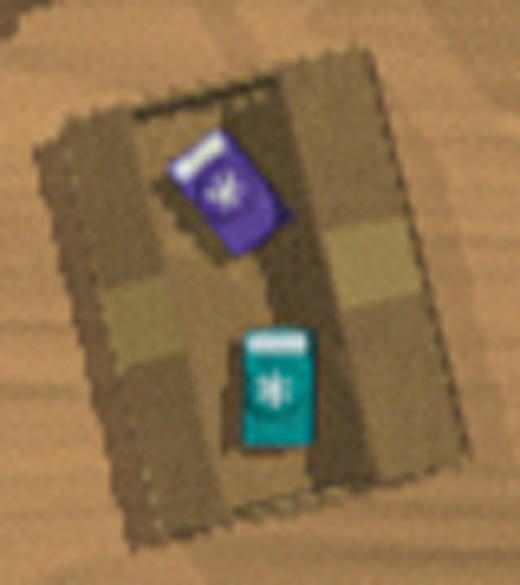

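The close crop confirms the teal punch at (280,388), with its strip at the far end and its yaw near 0°. The purple punch is at (228,195) and the two ajar flaps are on either side.

Estimates:
- **Carton:** centre (0.489, 0.131), yaw 13.4°.
- **Teal punch:** (0.4385, 0.1245).
- **Stand:** yaw about -15°, lens about (0.656, -0.179, 0.233).

Now moving.

servo_tool --rows '[[[0, 0, -0.142], [0.179, 0.486, 0.028], -1], [[0, 0, -0.142], [0.179, 0.486, 0.028], -1], [[0, 0, -0.142], [0.179, 0.486, 0.028], -1], [[0, 0, -0.142], [0.179, 0.486, 0.028], -1], [[0, 0, -0.142], [0.179, 0.486, 0.028], -1], [[0, 0, -0.142], [0.179, 0.486, 0.028], -1], [[0, 0, -0.142], [0.179, 0.486, 0.028], -1], [[0, 0, -0.142], [0.179, 0.486, 0.028], -1], [[0, 0, -0.142], [0.179, 0.486, 0.028], -1], [[0, 0, -0.142], [0.179, 0.486, 0.028], -1], [[0, 0, -0.142], [0.179, 0.486, 0.028], -1], [[0, 0, -0.142], [0.179, 0.486, 0.028], -1]]'

```text
clock: 1.3
position: [0.4607, -0.0964, 0.2506]
tcp_rot: [[1.0, 0.007, 0.0], [0.007, -1.0, 0.001], [0.0, -0.001, -1.0]]
ft_force: [-0.5, -0.7, -0.6]
width: 0.031
gripper_force: 0.0
```

servo_tool --rows '[[[0, 0, 0], [0.029, 0.231, -0.03], -1], [[0, 0, 0], [0.029, 0.231, -0.03], -1], [[0, 0, 0], [0.029, 0.231, -0.03], -1], [[0, 0, 0], [0.029, 0.231, -0.03], -1], [[0, 0, 0], [0.029, 0.231, -0.03], -1], [[0, 0, 0], [0.029, 0.231, -0.03], -1], [[0, 0, 0], [0.029, 0.231, -0.07], -1], [[0, 0, 0], [0.029, 0.231, -0.11], -1], [[0, 0, 0], [0.029, 0.231, -0.14], -1], [[0, 0, 0], [0.029, 0.231, -0.16], -1], [[0, 0, 0], [0.029, 0.231, -0.175], -1], [[0, 0, 0], [0.029, 0.231, -0.175], -1]]'

```text
clock: 2.5
position: [0.4878, 0.1292, 0.0737]
tcp_rot: [[1.0, -0.001, -0.003], [-0.001, -1.0, -0.001], [-0.003, 0.001, -1.0]]
ft_force: [0.9, 1.2, 0.1]
width: 0.008
gripper_force: 0.0
```

Sweep left (+y).

servo_tool --rows '[[[0, 0, 0], [-0.0023, 0.0097, 0], -1], [[0, 0, 0], [-0.0046, 0.0195, 0], -1], [[0, 0, 0], [-0.007, 0.029, 0], -1], [[0, 0, 0], [-0.0095, 0.04, 0], -1], [[0, 0, 0], [-0.012, 0.05, 0], -1], [[0, 0, 0], [-0.0145, 0.06, 0], -1], [[0, 0, 0], [-0.0165, 0.07, 0], -1], [[0, 0, 0], [-0.019, 0.08, 0], -1], [[0, 0, 0], [-0.0215, 0.09, 0], -1], [[0, 0, 0], [-0.024, 0.1, 0], -1], [[0, 0, 0], [-0.0262, 0.11, 0], -1], [[0, 0, 0], [-0.0262, 0.11, 0], -1]]'

```text
clock: 3.7
position: [0.4619, 0.2429, 0.0755]
tcp_rot: [[1.0, 0.003, -0.0], [0.003, -1.0, 0.001], [-0.0, -0.001, -1.0]]
ft_force: [0.2, -0.2, 0.1]
width: 0.005
gripper_force: 0.0
```

servo_tool --rows '[[[0, 0, 0], [0.0085, -0.036, 0], -1], [[0, 0, 0], [0.017, -0.073, 0], -1], [[0, 0, 0], [0.0262, -0.11, 0], -1], [[0, 0, 0], [0.031, -0.13, 0], -1], [[0, 0, 0], [0.0345, -0.145, 0], -1], [[0, 0, 0], [0.038, -0.16, 0], -1], [[0, 0, 0], [0.0417, -0.175, 0], -1], [[0, 0, 0], [0.0453, -0.19, 0], -1], [[0, 0, 0], [0.0488, -0.205, 0], -1], [[0, 0, 0], [0.0512, -0.215, 0], -1], [[0, 0, 0], [0.0524, -0.22, 0], -1], [[0, 0, 0], [0.0524, -0.22, 0], -1]]'

```text
clock: 4.9
position: [0.5151, 0.0203, 0.0755]
tcp_rot: [[1.0, -0.0, -0.0], [-0.0, -1.0, 0.0], [-0.0, -0.0, -1.0]]
ft_force: [0.3, 0.3, -0.0]
width: 0.006
gripper_force: 0.0
```

servo_tool --rows '[[[0, 0, 0], [0, 0, 0.05], 0.4], [[0, 0, 0], [0, 0, 0.1], 0.4], [[0, 0, 0], [-0.04, -0.06, 0.125], 0.4], [[0, 0, 0], [-0.07, -0.12, 0.125], 0.4], [[0, 0, 0], [-0.07, -0.16, 0.125], 0.4], [[0, 0, 0], [-0.07, -0.16, 0.125], 0.4], [[0, 0, 0], [-0.07, -0.16, 0.125], 0.4]]'

```text
clock: 5.6
position: [0.4437, -0.143, 0.2008]
tcp_rot: [[1.0, -0.005, 0.0], [-0.005, -1.0, -0.001], [0.0, 0.001, -1.0]]
ft_force: [0.1, -0.2, 0.3]
width: 0.561
gripper_force: 0.0
```

Run:
```python
from fit import *
a=snap('scene','s2');b=snap('top','t2')
X=xyz(b)
yaw=np.radians(13.4);C=np.array([.489,.131])
for n,c in(('t',b),('s',a)):
    P=xyz(c);d=P[...,:2]-C;xc=d@[np.cos(yaw),np.sin(yaw)];yc=d@[-np.sin(yaw),np.cos(yaw)]
    for s in(1,-1):
        m=(abs(xc)<.1)&(s*yc>.084)&(s*yc<.15)
        q=P[m][:,2];k=np.polyfit(s*yc[m],q,1);print(n,s,k, 'z@.09,.13',np.polyval(k,[.09,.13]))
    # rims
    m=(abs(P[...,2]-.062)<.005)&(abs(xc)<.125)&(abs(yc)<.09)
    print('rim',xc[m].min(),xc[m].max(),yc[m].min(),yc[m].max())
im=b['image'].astype(int)
for u0,v0,u1,v1,z in[(222,235,245,262,.046)]:
    m=np.zeros(im.shape[:2],bool);m[v0:v1,u0:u1]=1
    t=m&(((im[...,1]>im[...,0]+20)&(im[...,2]>im[...,0]+15))|(im.min(-1)>130))
    pts=np.array([ray(b,u,v,z)[:2] for v,u in np.argwhere(t)],np.float32)
    print('teal',cv2.minAreaRect(pts),pts.mean(0))
cs=lambda c,u,v,w,h,k:cv2.resize(c['image'][v:v+h,u:u+w,::-1],None,fx=k,fy=k,interpolation=2)
cv2.imwrite('pics/c3.png',np.hstack([cs(b,180,190,100,100,4),cs(a,290,165,100,100,4)]))
```

```text
t 1 [0.2604 0.0428] z@.09,.13 [0.0662 0.0766]
t -1 [-0.8005  0.1518] z@.09,.13 [0.0798 0.0477]
rim -0.11130172948895327 0.11235479762389806 -0.08997105344708085 0.08996379838560294
s 1 [-0.0581  0.0676] z@.09,.13 [0.0624 0.06  ]
s -1 [-0.5583  0.1181] z@.09,.13 [0.0678 0.0455]
rim -0.11844964745937528 0.11221208981625128 -0.08991565338477232 0.08979073006442284
teal ((0.4368094205856323, 0.12434704601764679), (0.037274070084095, 0.05740264058113098), 89.19242858886719) [0.4371 0.1257]
```

View pics/c3.png

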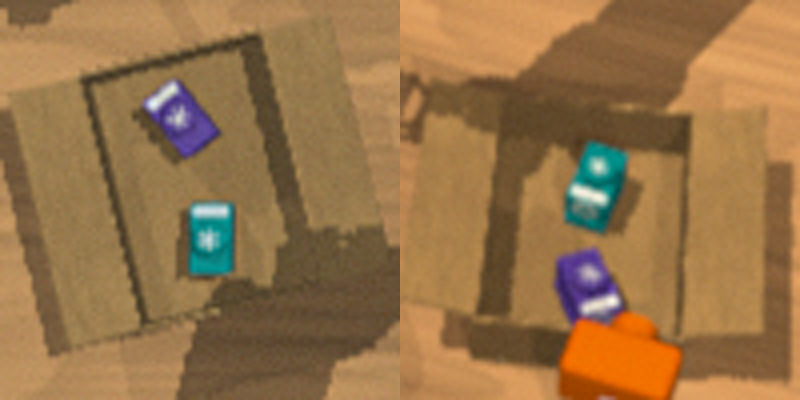

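Both flaps lie folded right back (crop: left one at (75,215), right one at (330,125)). The teal punch at (210,238) and the purple at (180,118) haven't moved. Next is the grasp.

servo_tool --rows '[[[0, 0, 0], [-0.007, 0.264, 0], 0.4], [[0, 0, 0], [-0.007, 0.264, 0], 0.4], [[0, 0, 0], [-0.007, 0.264, 0], 0.4], [[0, 0, 0], [-0.007, 0.264, 0], 0.4], [[0, 0, 0], [-0.007, 0.264, 0], 0.4], [[0, 0, 0], [-0.007, 0.264, 0], 0.4], [[0, 0, 0], [-0.007, 0.264, 0], 0.4], [[0, 0, 0], [-0.007, 0.264, -0.05], 0.4], [[0, 0, 0], [-0.007, 0.264, -0.09], 0.4], [[0, 0, 0], [-0.007, 0.264, -0.12], 0.4], [[0, 0, 0], [-0.007, 0.264, -0.12], 0.4], [[0, 0, 0], [-0.007, 0.264, -0.12], 0.4]]'

```text
clock: 6.9
position: [0.4379, 0.1249, 0.081]
tcp_rot: [[1.0, 0.001, -0.001], [0.001, -1.0, 0.0], [-0.001, -0.0, -1.0]]
ft_force: [0.3, 0.2, 0.1]
width: 0.703
gripper_force: 0.0
```

servo_tool --rows '[[[0, 0, 0], [0, 0, -0.02], 0.4], [[0, 0, 0], [0, 0, -0.035], 0.4], [[0, 0, 0], [0, 0, -0.05], 0.4], [[0, 0, 0], [0, 0, -0.06], 0.4], [[0, 0, 0], [0, 0, -0.065], 0.4], [[0, 0, 0], [0, 0, -0.065], 0.4], [[0, 0, 0], [0, 0, -0.065], -0.1], [[0, 0, 0], [0, 0, -0.065], -0.6], [[0, 0, 0], [0, 0, -0.065], -1], [[0, 0, 0], [0, 0, -0.065], -1], [[0, 0, 0], [0, 0, -0.065], -1], [[0, 0, 0], [0, 0, -0.065], -1]]'

```text
clock: 8.1
position: [0.4383, 0.125, 0.0159]
tcp_rot: [[1.0, 0.001, 0.0], [0.001, -1.0, 0.0], [0.0, -0.0, -1.0]]
ft_force: [-1.1, 0.2, 4.7]
width: 0.412
gripper_force: 30.0
```

servo_tool --rows '[[[0, 0, 0], [0, 0, 0.01], -1], [[0, 0, 0], [0, 0, 0.03], -1], [[0, 0, 0], [0, 0, 0.06], -1], [[0, 0, 0], [0, 0, 0.09], -1], [[0, 0, 0], [0, 0, 0.12], -1], [[0, 0, 0], [0, 0, 0.15], -1], [[0, 0, 0], [0, 0, 0.175], -1], [[0, 0, 0], [0, 0, 0.19], -1], [[0, 0, 0], [0, 0, 0.199], -1], [[0, 0, 0], [0, 0, 0.199], -1]]'

```text
clock: 9.1
position: [0.4384, 0.125, 0.2155]
tcp_rot: [[1.0, 0.001, 0.002], [0.001, -1.0, 0.0], [0.002, -0.0, -1.0]]
ft_force: [0.4, 0.2, -1.5]
width: 0.414
gripper_force: 30.0
```

servo_tool --rows '[[[0, 0, -0.01], [0.01, -0.03, 0], -1], [[0, 0, -0.02], [0.02, -0.06, 0], -1], [[0, 0, -0.03], [0.03, -0.09, 0], -1], [[0, 0, -0.04], [0.04, -0.12, 0], -1], [[0, 0, -0.05], [0.05, -0.15, 0], -1], [[0, 0, -0.06], [0.06, -0.18, 0], -1], [[0, 0, -0.07], [0.065, -0.21, 0], -1], [[0, 0, -0.08], [0.07, -0.24, 0], -1], [[0, 0, -0.083], [0.07, -0.26, 0], -1], [[0, 0, -0.083], [0.07, -0.265, 0], -1], [[0, 0, -0.083], [0.07, -0.265, 0], -1], [[0, 0, -0.083], [0.07, -0.265, 0], -1]]'

```text
clock: 10.3
position: [0.5081, -0.1388, 0.2146]
tcp_rot: [[0.967, -0.255, 0.0], [-0.255, -0.967, 0.001], [-0.0, -0.001, -1.0]]
ft_force: [0.1, 0.3, -1.4]
width: 0.408
gripper_force: 30.0
```

Run:
```python
from fit import *
a=snap('scene','s3');b=snap('top','t3');print(observe()['position'],observe()['tcp_rot'])
cs=lambda c,u,v,w,h,k:cv2.resize(c['image'][v:v+h,u:u+w,::-1],(400,500),interpolation=2)
ob=ld('s1')
cv2.imwrite('pics/c4.png',np.hstack([cs(a,190,150,96,120,5),cs(ob,180,180,64,80,5)]))
b1=ld('t1')
# joint fit head & foot from both cameras: print predicted pixels
f=np.array([.7145,-.195]);d=np.array([-.966,.259])
for z in(.225,.2335,.24): print(z,proj(a,[[*(f+.06*d),z]]),proj(b1,[[*(f+.06*d),z]]))
```

```text
[ 0.5082 -0.1386  0.2148] [[ 0.967  -0.2549  0.0004]
 [-0.2549 -0.967   0.0002]
 [ 0.0003 -0.0003 -1.    ]]
0.225 [[218.5147 199.682 ]] [[325.3813 177.9775]]
0.2335 [[218.1435 197.8807]] [[325.6089 177.6866]]
0.24 [[217.8572 196.4913]] [[325.7845 177.4622]]
```

View pics/c4.png

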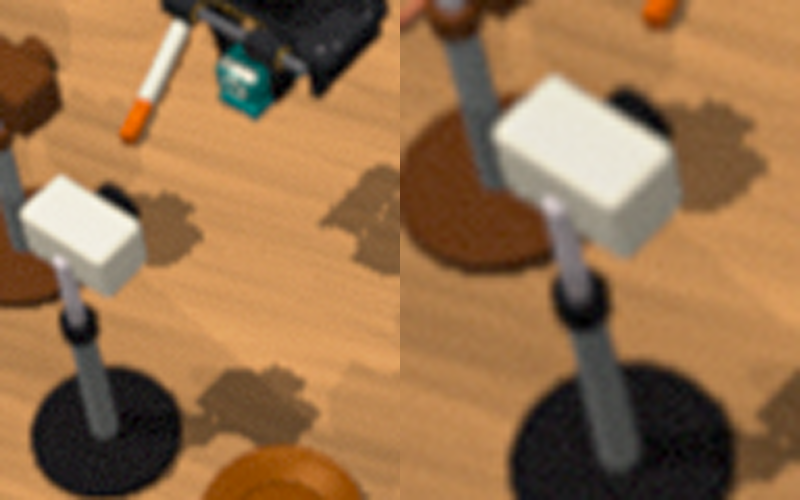

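The left crop shows the punch held with its emblem towards the lens (240,85), and the stand head at (85,235) with the lens barrel at (118,195). I'll refine the head pose from box corners in both views.

Run:
```python
from fit import *
a=ld('s1');b=ld('t1');a3=ld('s3');b3=ld('t3')
S=[((-1,-1,1),555,75),((-1,1,1),677,155),((1,-1,1),495,132),((1,1,1),612,205),((1,1,-1),627,255),((-1,1,-1),680,195),((1,-1,-1),500,180)]
T=[((1,1,1),150,378),((1,-1,1),265,407),((-1,-1,1),250,473),((-1,1,1),132,440)]
sp=np.array([[180+(U-400+.5)/6.25-.5,180+(V+.5)/6.25-.5] for _,U,V in S]);sk=np.array([k for k,_,_ in S])
tp=np.array([[290+(U+.5)/5-.5,140+(V-300+.5)/5-.5] for _,U,V in T]);tk=np.array([k for k,_,_ in T])
h=np.array([.022,.038,.023])
def box(p,k):
    c,s=np.cos(p[3]),np.sin(p[3]);q=k*h;return np.c_[p[0]+c*q[:,0]-s*q[:,1],p[1]+s*q[:,0]+c*q[:,1],p[2]+q[:,2]]
def f(p,w=(1,1)): return np.r_[w[0]*(proj(a,box(p,sk))-sp).ravel(),w[1]*(proj(b,box(p,tk))-tp).ravel()]
for w in((1,1),(1,0),(0,1)):
    r=least_squares(f,[.695,-.19,.2335,-.26],args=(w,));print(w,r.x,np.degrees(r.x[3]),np.abs(r.fun).max())
    if w==(1,1):p=r.x
ex=np.array([np.cos(p[3]),np.sin(p[3]),0]);ey=np.array([-ex[1],ex[0],0]);ez=np.array([0,0,1])
mast=p[:3]+.02*ex;print('mast',mast);L=p[:3]-.04*ex;print('lens',L,'emblem tgt',L-.1*ex,'origin tgt',L-.13*ex)
t=np.linspace(0,2*np.pi,60)[:,None]
k=7;u0,v0=185,150
img=cv2.resize(a3['image'][v0:v0+80,u0:u0+110,::-1],None,fx=k,fy=k,interpolation=2)
def dr(P,col,cl=True): cv2.polylines(img,[np.round(((proj(a3,P)-[u0,v0])+.5)*k-.5).astype(int)],cl,col,1)
for z in(1,-1): dr(box(p,np.array([(1,1,z),(1,-1,z),(-1,-1,z),(-1,1,z)])),(0,0,255))
dr(L+.015*(np.cos(t)*ey+np.sin(t)*ez),(255,0,255))
import cell
o=observe();R=o['tcp_rot'];fx=R[:,0];E=o['position']+[0,0,.0185]+.03*fx
print('emblem now',E)
dr(E+.0105*(np.cos(t)*R[:,1]+np.sin(t)*ez),(0,0,255))
for y in (.018,-.018): dr(np.array([E+y*R[:,1]-[0,0,.0305],E+y*R[:,1]+[0,0,.0115]]),(0,255,255),False)
cv2.imwrite('pics/c5.png',img)
```

```text
(1, 1) [ 0.6926 -0.1887  0.2355 -0.2775] -15.901163510313827 2.029276850773357
(1, 0) [ 0.6282 -0.2354  0.1321 -0.271 ] -15.525554353117114 1.6543777468220071
(0, 1) [ 0.7064 -0.1987  0.1363 -0.2752] -15.770316606161092 0.4762911202118403
mast [ 0.7119 -0.1942  0.2355]
lens [ 0.6542 -0.1778  0.2355] emblem tgt [ 0.558  -0.1504  0.2355] origin tgt [ 0.5291 -0.1421  0.2355]
emblem now [ 0.5372 -0.1463  0.2333]
```

View pics/c5.png

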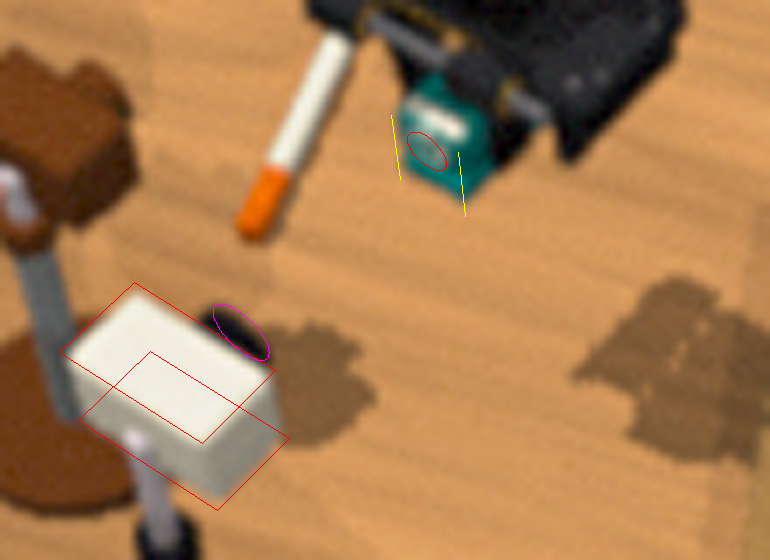

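Overlay: the projected box and lens agree with the picture to about 1–2 px (lens circle at (240,332)). The projected emblem circle (427,152) is near the real disc at (425,145). The scene camera may have a small offset, so I'll check its bias numerically against table height and the punch's known initial pose.

Run:
```python
from fit import *
a=ld('s1');b=ld('t1');a2=ld('s2');a3=ld('s3')
for n,c in(('s',a),('t',b)):
    X=xyz(c);m=(X[...,0]>.6)&(X[...,0]<.68)&(X[...,1]>-.1)&(X[...,1]<0)&(abs(X[...,2])<.03);print(n,'table z',np.median(X[m][:,2]),m.sum())
    m=(X[...,0]>.68)&(X[...,0]<.71)&(X[...,1]>-.21)&(X[...,1]<-.17)&(X[...,2]>.24);print('head top z',np.median(X[m][:,2]),X[m][:,2].mean(),m.sum())
def teal(c,u0,v0,u1,v1):
    im=c['image'].astype(int);m=np.zeros(im.shape[:2],bool);m[v0:v1,u0:u1]=1
    return m&(im[...,1]>im[...,0]+20)&(im[...,2]>im[...,0]+15)
def model(o,yaw):
    k=np.array([(x,y,z) for x in(-.03,.03) for y in(-.018,.018) for z in(0,.042)]);c,s=np.cos(yaw),np.sin(yaw)
    return o+np.c_[c*k[:,0]-s*k[:,1],s*k[:,0]+c*k[:,1],k[:,2]]
for n,c,roi,o,yaw in(('s2',a2,(325,190,360,230),np.array([.438,.1248,.004]),-.01),('s3',a3,(236,155,262,182),np.array([.5082,-.1386,.2028]),np.radians(-14.8))):
    m=teal(c,*roi);v,u=np.nonzero(m);p=proj(c,model(o,yaw))
    print(n,'meas u',u.min()-.5,u.max()+.5,'v',v.min()-.5,v.max()+.5,m.sum(),'pred',p.min(0),p.max(0))
    P=xyz(c)[m];r=P-o;c_,s_=np.cos(yaw),np.sin(yaw);q=np.c_[c_*r[:,0]+s_*r[:,1],-s_*r[:,0]+c_*r[:,1],r[:,2]]
    print(' punch-frame pctl',np.percentile(q,[5,25,50,75,95],axis=0))
    f=q[(q[:,2]<.036)&(q[:,2]>.005)&(abs(q[:,1])<.014)];print(' front x',np.median(f[:,0]),len(f))
im=a3['image'].astype(int);cr=im[158:182,238:260]
print(cr.min(-1))
```

```text
s table z 0.0013845667086460622 616
head top z 0.2577111644359542 0.2576366666660088 123
t table z 0.00013526782781259072 665
head top z 0.25613095381042394 0.2560820552997852 134
s2 meas u 330.5 346.5 v 199.5 222.5 210 pred [329.2757 200.207 ] [346.1686 224.5338]
 punch-frame pctl [[-0.0279 -0.0128  0.0096]
 [-0.0073 -0.0053  0.0308]
 [ 0.0083  0.0052  0.0434]
 [ 0.0239  0.0145  0.0498]
 [ 0.0278  0.0193  0.0566]]
 front x 0.02532996949612461 35
s3 meas u 241.5 255.5 v 159.5 177.5 128 pred [240.4248 153.7112] [263.0082 180.3614]
 punch-frame pctl [[ 0.008  -0.0149  0.0085]
 [ 0.0138 -0.0062  0.0171]
 [ 0.0234  0.0071  0.0339]
 [ 0.0265  0.0155  0.0425]
 [ 0.0298  0.0201  0.052 ]]
 front x 0.026340075837561393 40
[[ 94  86  69  35  15  28  45  68  82  94  78  57  47  46  45  42  43  36  24  26  25  27]
 [ 93  83  78  48  15   2  25  37  53  61  61  44  40  41  47  45  43  40  37  24  29  23]
 [ 89  89  79  53  13   9  13  16  21  28  28  33  36  44  42  43  38  40  42  38  34  22]
 [ 96  94  91  66  31  10  19   5   0   0  13  24  22  34  37  45  43  38  46  46  33  26]
 [ 92  92  94
[... 1107 characters left out ...]
7   6   0  19  14   0   0   0   0   0  16  65  50  66  81  90]
 [ 93  92  94  93  94  84  86  86  51   3   0   0   0   0   0  19  78  80  75  84  92  94]
 [ 97  96  95  92  97  91  89  89  90  89  61   0   0   0  12  73  80  87  91  91  94  93]
 [ 90  92  94  97  97  90  96  90  88  89  93  91  33  20  78  81  88  90  92  95  94  93]
 [ 94  95  92  93  95  96  93  96  96  95  95  92  90  87  87  87  88  92  92  91  90  90]
 [ 95  93  92  92  95  93  94  94  91  95  98  96  92  93  94  90  96  93  94  89  92  94]
 [ 93  91  93  93  93  93  89  95  92  90  93  94  92  92  96  96  97  97  92  95  92  93]
 [ 96  91  93  93  95  97  91  94  93  97  91  90  93  91  91  91  93  94  95  92  93  92]]
```

Run:
```python
from fit import *
from scipy.stats import trim_mean
cs=[camera('top') for _ in range(4)]+[ld('t1')];ss=[camera('scene') for _ in range(4)]+[ld('s1')]
ex=np.array([.963,-.269]);ey=np.array([.269,.963]);m0=np.array([.7147,-.1955])
for n,L,dz in(('t',cs,0),('s',ss,-.0014)):
    d=np.mean([c['depth'] for c in L],0);im=np.mean([c['image'] for c in L],0);c=dict(L[0],depth=d);X=xyz(c);X[...,2]+=dz
    r=X[...,:2]-m0;x=r@ex;y=r@ey
    m=(x<-.042)&(x>-.075)&(abs(y)<.035)&(X[...,2]>.18)&(X[...,2]<.29)
    for v,u in np.argwhere(m): print(n,u,v,'x %.1f y %.1f z %.1f'%(x[v,u]*1e3,y[v,u]*1e3,X[v,u,2]*1e3),im[v,u].astype(int))
    m=(abs(x+.02)<.016)&(abs(y)<.03)&(X[...,2]>.24);
    w=(im.min(-1)>120)&(X[...,2]>.245)&(abs(y)<.05)&(abs(x)<.06)
    P=np.array([ray(c,u,v,.2562)[:2] for v,u in np.argwhere(w)],np.float32)
    print('headtop',np.median(X[m][:,2]),cv2.minAreaRect(P),P.mean(0))
```

```text
t 317 169 x -42.1 y 32.1 z 239.8 [110 114 105]
t 318 169 x -42.6 y 29.5 z 249.2 [126 142 121]
t 319 169 x -42.2 y 26.6 z 251.7 [138 148 132]
t 320 170 x -42.2 y 22.4 z 235.9 [109 109 102]
t 321 170 x -42.2 y 19.6 z 241.4 [122 123 115]
t 323 170 x -42.1 y 14.2 z 252.3 [144 145 136]
t 322 171 x -43.6 y 15.7 z 235.6 [69 69 65]
t 323 171 x -43.7 y 13.0 z 242.0 [66 66 62]
t 324 171 x -43.5 y 10.3 z 246.3 [85 86 80]
t 325 171 x -43.0 y 7.5 z 248.4 [105 106  99]
t 322 172 x -47.3 y 15.2 z 241.4 [21 22 22]
t 323 172 x -47.1 y 12.4 z 245.7 [20 21 20]
t 324 172 x -46.4 y 9.5 z 245.9 [24 25 26]
t 325 172 x -46.2 y 6.8 z 250.5 [40 42 40]
t 326 172 x -45.5 y 3.9 z 251.2 [51 52 50]
t 327 172 x -44.5 y 0.9 z 249.7 [72 71 69]
t 328 172 x -43.9 y -2.0 z 250.2 [89 90 85]
t 329 172 x -43.1 y -4.9 z 250.6 [119 120 111]
t 330 172 x -42.3 y -7.8 z 249.9 [130 131 121]
t 322 173 x -50.7 y 14.5 z 244.7 [17 16 23]
t 323 173 x -50.0 y 11.6 z 245.3 [16 19 21]
t 324 173 x -49.7 y 8.9 z 249.2 [25 22 25]
t 325 173 x -48.7 y 5.9 z 247.4 [26 26 29]
t 326 173 x -48.5 y 3.2 z 251.4 [30 31 33]
t 327 173 x -47.2 y 0.0 z
[... 5126 characters left out ...]
151]
s 219 200 x -50.4 y 13.5 z 243.2 [115 109  98]
s 220 200 x -52.7 y 15.0 z 241.8 [60 58 51]
s 221 200 x -55.0 y 16.6 z 240.6 [22 21 23]
s 222 200 x -58.3 y 17.0 z 237.5 [31 22 15]
s 223 200 x -61.7 y 17.3 z 234.1 [81 58 35]
s 220 201 x -43.2 y 25.5 z 255.5 [146 141 126]
s 221 201 x -54.3 y 16.6 z 236.8 [91 89 80]
s 222 201 x -57.1 y 17.6 z 234.5 [51 48 40]
s 223 201 x -61.8 y 16.3 z 228.6 [78 56 35]
s 221 202 x -42.1 y 30.1 z 255.6 [181 176 159]
s 222 202 x -46.4 y 29.3 z 250.3 [125 122 105]
s 223 203 x -45.2 y 34.1 z 250.7 [143 124 101]
headtop 0.25618129166037024 ((0.6956556439399719, -0.1858903020620346), (0.07847350835800171, 0.04629754647612572), 74.31783294677734) [ 0.6958 -0.1857]
```

The barrel top is at z ≈ 0.2505 with a radius of about 17 mm, so lens z ≈ 0.2333 and stand yaw ≈ -15.7°. Final approach.

servo_tool --rows '[[[0, 0, -0.003], [0.008, -0.002, 0], -1], [[0, 0, -0.005], [0.016, -0.004, 0], -1], [[0, 0, -0.005], [0.0225, -0.0055, 0], -1], [[0, 0, -0.005], [0.0225, -0.0055, 0], -1], [[0, 0, -0.005], [0.0225, -0.0055, 0], -1], [[0, 0, -0.005], [0.0225, -0.0055, 0], -1], [[0, 0, -0.005], [0.0225, -0.0055, 0], -1], [[0, 0, -0.005], [0.0225, -0.0055, 0], -1]]'

```text
clock: 11.6
position: [0.5304, -0.1457, 0.2146]
tcp_rot: [[0.962, -0.272, 0.0], [-0.272, -0.962, -0.0], [0.0, 0.0, -1.0]]
ft_force: [-0.8, 0.8, -1.6]
width: 0.411
gripper_force: 30.0
```

Run:
```python
from fit import *
a=snap('scene','s4');b=snap('top','t4');o=observe();R=o['tcp_rot'];print(o['position'],np.degrees(np.arctan2(R[1,0],R[0,0])),o['position']+[0,0,.0185]+.03*R[:,0],o['width'],o['joint_vel'].round(2),o['clock'])
f=lambda c,u,v:cv2.resize(c['image'][v:v+100,u:u+80,::-1],(400,500),interpolation=2)
cv2.imwrite('pics/c6.png',np.hstack([f(a,195,145),f(b,280,130)]))
```

```text
[ 0.5305 -0.1457  0.2147] -15.804905762013638 [ 0.5593 -0.1539  0.2332] 0.4128617911633675 [ 0.17 -0.04  0.05 -0.09  0.03 -0.04 -0.11] 11.7
```

View pics/c6.png

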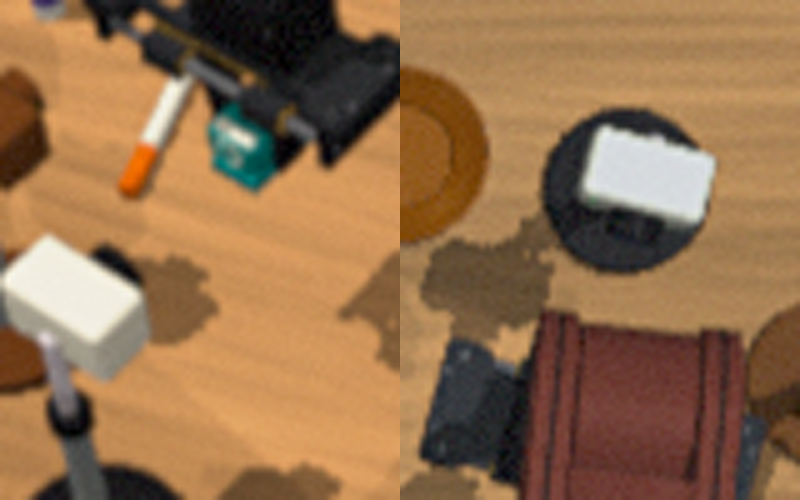

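The left crop shows the punch held upright with its emblem at (232,150), facing the lens barrel at (118,262). The right crop shows the gripper lined up square with the head and not touching anything. I'll nudge it 1.5 mm sideways and hand in.

servo_tool --rows '[[[0, 0, 0], [0.0005, 0.0015, 0], -1], [[0, 0, 0], [0.0005, 0.0015, 0], -1], [[0, 0, 0], [0.0005, 0.0015, 0], -1], [[0, 0, 0], [0.0005, 0.0015, 0], -1], [[0, 0, 0], [0.0005, 0.0015, 0], -1], [[0, 0, 0], [0.0005, 0.0015, 0], -1]]'

```text
clock: 12.3
position: [0.531, -0.1441, 0.2146]
tcp_rot: [[0.962, -0.272, 0.0], [-0.272, -0.962, 0.0], [0.0, -0.0, -1.0]]
ft_force: [1.0, -0.8, -1.4]
width: 0.414
gripper_force: 30.0
```

```bash
python3 -c "
from cell import *
o=observe();print(o['position'],o['width'],o['gripper_force']);print(hand_in())"
```

```text
[ 0.53104695 -0.14414505  0.21456632] 0.4144405145445045 29.977086475118995
the job is handed in; nothing more can be done
None
```

Job handed in at 12.3 s: both flaps are folded right back, and the arm is still holding the teal punch upright, emblem square to the lens at lens height and 100 mm away (by my camera measurements, good to about 2 mm).

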